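Stack the next tote on the full one

TASK

The tote in the locating frame is full of sleeves: swing both of its wire bails in, right down over its mouth, and then set the empty tote on them, square, level and seated, so that it stands clear of the parts. The empty tote has to be ready for the next batch, so its own two bails must be swung right out, clear of its mouth (before or after stacking, as you like). Set the tote down gently, do not drop it, and leave the other things on the bench where they are.

Things in the scene. Friction and masses are not known exactly. Their poses are not given: they have to be found in the camera images.
- full_tote: Full tote and its locating plate, screwed down: a grey plastic tote, 180 x 130 mm at the rim, tapering to 148 x 94 mm at the foot, 70 mm high, on an aluminium plate 240 x 180 x 8 mm, holding twelve steel sleeves whose tops are 35 mm above the tote's underside. Origin: on the bench under the middle of the plate, so the tote's underside is at z = 8 mm. x runs along the tote, y across it, z up.
- empty_center (a point): Centre of the empty tote (loose, 0.5 to 0.7 kg with its bails), half-way up, 35 mm above its underside; x along it, y across it, z up: a grey plastic tote, 180 x 130 mm at the rim, tapering to 148 x 94 mm at the foot, 70 mm high. Same shape and bails as the full one; inner floor 11 mm above the underside.
- empty_tote: The empty tote; origin at the centre of its underside. Foot ribs 6 mm high leave two grooves across its underside, 49 mm either side of the middle, 19 mm wide, flaring to 27 mm at the mouth. Stacked, the lower tote's bars lie in them: its underside is then 72 mm above the lower tote's underside and 80 mm above the bench.
- empty_hold_l (a point): Middle of the hand-hold block of the empty tote's +y long side, to pinch from above across the wall: 64 mm long (tote x), 11 mm thick (tote y), from the rim 26 mm down. This point is 59.5 mm from the tote's middle, 57 mm above its underside; axes are the tote's.
- empty_hold_r (a point): Middle of the hand-hold block of the empty tote's -y long side, to pinch from above across the wall: 64 mm long (tote x), 11 mm thick (tote y), from the rim 26 mm down. This point is 59.5 mm from the tote's middle, 57 mm above its underside; axes are the tote's.
- full_bail_a (a joint): Hinge of the steel wire bail at the full tote's +x end, in rad: 0 = swung right out (legs level), about 1.57 = standing upright, 2.875 = swung right in (bar lying on the rims). Hinge axis along the tote's y, 86 mm from its middle towards +x, 64 mm above its underside. It turns freely with slight drag and falls by its own weight to the side it leans to.
- full_bar_a (a point): Middle of the crossbar of that bail (hinge full_bail_a): round steel bar 8 mm in diameter and 140 mm long, parallel to the tote's y axis, 38 mm from the hinge axis. Out, it is 64 mm above the tote's underside with a 30 mm gap to the rim; in, 49 mm from the tote's middle, its top 78 mm above the underside. Pinch it lightly (about 4 N) so that it turns between the fingers: a hard pinch lifts the loose tote.
- full_bail_b (a joint): Hinge of the steel wire bail at the full tote's -x end, in rad: 0 = swung right out (legs level), about 1.57 = standing upright, 2.875 = swung right in (bar lying on the rims). Hinge axis along the tote's y, 86 mm from its middle towards -x, 64 mm above its underside. It turns freely with slight drag and falls by its own weight to the side it leans to.
- full_bar_b (a point): Middle of the crossbar of that bail (hinge full_bail_b): round steel bar 8 mm in diameter and 140 mm long, parallel to the tote's y axis, 38 mm from the hinge axis. Out, it is 64 mm above the tote's underside with a 30 mm gap to the rim; in, 49 mm from the tote's middle, its top 78 mm above the underside. Pinch it lightly (about 4 N) so that it turns between the fingers: a hard pinch lifts the loose tote.
- empty_bail_a (a joint): Hinge of the steel wire bail at the empty tote's +x end, in rad: 0 = swung right out (legs level), about 1.57 = standing upright, 2.875 = swung right in (bar lying on the rims). Hinge axis along the tote's y, 86 mm from its middle towards +x, 64 mm above its underside. It turns freely with slight drag and falls by its own weight to the side it leans to.
- empty_bar_a (a point): Middle of the crossbar of that bail (hinge empty_bail_a): round steel bar 8 mm in diameter and 140 mm long, parallel to the tote's y axis, 38 mm from the hinge axis. Out, it is 64 mm above the tote's underside with a 30 mm gap to the rim; in, 49 mm from the tote's middle, its top 78 mm above the underside. Pinch it lightly (about 4 N) so that it turns between the fingers: a hard pinch lifts the loose tote.
- empty_bail_b (a joint): Hinge of the steel wire bail at the empty tote's -x end, in rad: 0 = swung right out (legs level), about 1.57 = standing upright, 2.875 = swung right in (bar lying on the rims). Hinge axis along the tote's y, 86 mm from its middle towards -x, 64 mm above its underside. It turns freely with slight drag and falls by its own weight to the side it leans to.
- empty_bar_b (a point): Middle of the crossbar of that bail (hinge empty_bail_b): round steel bar 8 mm in diameter and 140 mm long, parallel to the tote's y axis, 38 mm from the hinge axis. Out, it is 64 mm above the tote's underside with a 30 mm gap to the rim; in, 49 mm from the tote's middle, its top 78 mm above the underside. Pinch it lightly (about 4 N) so that it turns between the fingers: a hard pinch lifts the loose tote.
- sleeve_1: Spare turned steel sleeve, 26 mm diameter, 24 mm high, standing between the totes; bystander. Origin at its underside.
- sleeve_2: Another such sleeve; bystander. Origin at its underside.
- square: Small steel try square lying flat, 12 mm high; bystander. Origin at its underside.
- control_box: White and black push-button box, 105 x 75 x 75 mm; bystander. Origin at its underside.
- valve_block: Aluminium pneumatic valve block with black coil and white silencer, 103 mm high; bystander. Origin at its underside.
- power_supply: Light grey power-supply module, 125 mm high; bystander. Origin at its underside.
- clamp_block: Steel clamp block with a slot, 64 mm high; bystander. Origin at its underside.
- screwdriver: Screwdriver lying on the bench; bystander. Origin at its underside.

How it is judged:
By the outcome, as a careful person would: the job done as asked, in the order asked, and still so for the second after the job is handed in, with the robot touching nothing.
It also fails if it takes over 72 s, if anything falls off the work surface, if the arm or the gripper's body presses on something with over 40 N, if the wrist force passes 120 N, or if a joint passes its speed limit or range.

ROBOT

A 6-joint arm with a two-finger parallel gripper is mounted at the origin on the work surface. World frame = base frame: x ahead of the robot, y to its left, z up, the work surface at z = 0. Lengths are in m, angles in rad, forces in N, time in s.
With the tool pointing down it reaches from about 0.225 to 0.875 m from the base axis. Payload 3.4 kg.
Tool frame: the origin (TCP) lies between the finger pads; the fingertips stand 14 mm ahead of it and the grasp point (between the pads) lies 5 mm behind it; z points along the fingers, y is the direction in which the jaws open and shut (so a half turn about z gives the same grasp; the last joint's range is limited). The gripper opens to 85 mm and grips with 20 to 120 N. Pads are 22 mm wide; open, the fingers measure 114 mm over their backs; the gripper's body (76 mm by 85 mm) begins 54 mm behind the grasp point. The pads swing forward as they close: fully open they stand 13 mm farther back than shut.
Start: joints at [1.002, 0.276, 1.505, -0, 1.361, -0.121], TCP at [0.249, 0.518, 0.245] pointing down, gripper open.
Joint ranges: [-2.89, 2.89], [-0.75, 2.08], [0.22, 2.7], [-1.18, 4.32], [0.11, 2.71], [-2.7, 2.7]. Speed limits (rad/s): [2.57, 2.57, 3.14, 3.14, 3.14, 3.14].

INTERFACE

Orientations are given as a unit quaternion [w, x, y, z].
In Python, from rig import manip, get_image, job gives the robot as it stands. The module is installed in compiled form; this text tells all that it offers.
- The arm moves only by the tool step_arm, never from a script. Its argument "moves" is one flat list of numbers, 5 for each row, row after row: the shift along the tool's x, y, z as a fraction of full scale, then the turn about the tool's z as a fraction of full scale, then the gripper's target within -1 to 1 (shut at 1, half-way at 0, fully open at -1). In form: [dx, dy, dz, twist, hand, dx, dy, dz, twist, hand, ...]. A call has 1 to 5 rows; each row is the pose to reach, as a shift and turn from the pose commanded when the call began, along the tool's axes at that moment, turning the shorter way round; what a row does not reach only later rows make up. Full scale, the value 1, is 500 mm for a shift and pi rad for a turn. A row lasts 1/10 s, in which the tool goes at most 50 mm and 8.59 degrees, less where a joint would pass 70% of its speed; a pose out of reach is approached as far as the arm can. A call with a number of a shift or a turn outside -1 to 1 is refused whole. A call with a gripper value outside its range is refused whole. The fingers move at their own pace and stop on an object; "force" is the grip in N (left out, the last holds). Time passes only in rows, so rows that repeat a pose let the fingers close. It gives the time, the measured TCP pose, the force and the opening at its end, in the units of the state.
- manip.get_state(): the state, without advancing time (a new reading comes with each control period).
- get_image(name): name is "scene" or "side" or "wrist"; returns a dict with "frame" (420x560x3 uint8, blue, green, red), "fx", "fy", "cx", "cy" (pixels), "rvec" (rotation vector, rad) and "tvec" (3), from world to camera coordinates, as OpenCV has them; the wrist camera has in their place "T_tool_cam" (4x4, takes a point from camera to tool coordinates, whose origin is the TCP and whose axes are the flange's). Camera axes: x right, y down, z forward; pixel columns grow to the right and rows downward; lengths in m; the calibration is good to about 2 mm. A picture is of the moment at which its call begins: read the wrist's pose just before it. There is no depth.
- job.sign_off(): hands the job in, once; it reports no verdict.
The state is a dict: "clock": time; "qpos": joint angles; "qd": joint speeds; "effort": joint torques, N m; "position": TCP position; "ee_rot": TCP orientation; "contact_force": force on the tool from outside, world axes, zero at the start; "moment": the same for the moment, N m; "width": finger opening in m.
Only numpy, scipy, OpenCV 4.12 (cv2) and the standard library are available. Lean on these libraries where they do the work, as an engineer would, in place of code of your own. Each camera call takes 0.05 s, during which the arm holds its last target. There are 200 camera calls.

## Working session

There is one attempt and no reset: what is moved stays moved. The work goes in short steps, Python scripts to look and compute and a tool call to move; the robot and the scene stay as the last step left them, time stands still between calls to the robot, and variables do not carry over. Pictures are saved under pics/ and viewed, about 8 in all and at most 12, crops included, and the job is handed in when it is done.

Besides the shell and the picture viewer there is one more tool, called after ">>>" by a JSON object that holds its "name" and its "arguments". step_arm: Moves the arm, as the interface text tells. Its arguments: {"type":"object","properties":{"moves":{"type":"array","items":{"type":"number","minimum":-1,"maximum":1}},"force":{"type":"number"}},"required":["moves"]}

```bash
mkdir -p pics
cat > h.py <<'E'
import numpy as np,cv2
from rig import manip,get_image,job
from scipy.spatial.transform import Rotation as R
def snap(name,out):
    s=manip.get_state(); im=get_image(name); cv2.imwrite('pics/'+out+'.png',im['frame'])
    d={k:np.array(v) for k,v in im.items() if k!='frame'}
    if name=='wrist':
        q=s['ee_rot']; T=np.eye(4); T[:3,:3]=R.from_quat([q[1],q[2],q[3],q[0]]).as_matrix(); T[:3,3]=s['position']
        M=np.linalg.inv(T@d['T_tool_cam'])
    else:
        M=np.eye(4); M[:3,:3]=cv2.Rodrigues(d['rvec'])[0]; M[:3,3]=d['tvec'].ravel()
    np.savez('pics/'+out+'.npz',M=M,K=np.array([[d['fx'],0,d['cx']],[0,d['fy'],d['cy']],[0,0,1.]],float))
    return im['frame']
def unproj(out,uv,z):
    f=np.load('pics/'+out+'.npz');M,K=f['M'],f['K'];C=-M[:3,:3].T@M[:3,3]
    r=M[:3,:3].T@np.linalg.inv(K)@np.array([uv[0],uv[1],1.])
    return C+r*(z-C[2])/r[2]
def proj(out,P):
    f=np.load('pics/'+out+'.npz');M,K=f['M'],f['K']
    p=(M[:3,:3]@np.atleast_2d(P).T).T+M[:3,3]; p=(K@p.T).T; return p[:,:2]/p[:,2:]
E
python3 - <<'E'
from h import *
s=manip.get_state(); print({k:np.round(v,3) for k,v in s.items()})
a=snap('scene','s0');b=snap('side','d0')
cv2.imwrite('pics/s0b.png',cv2.resize(a,(800,600),interpolation=2));cv2.imwrite('pics/d0b.png',cv2.resize(b,(800,600),interpolation=2))
for n in('s0','d0'):
    M=np.load(f'pics/{n}.npz')['M'];print(n,-M[:3,:3].T@M[:3,3],M[2,:3])
E
```

```text
{'clock': np.float64(0.0), 'qpos': array([ 1.002,  0.277,  1.506, -0.   ,  1.361, -0.121]), 'qd': array([ 0.001,  0.002,  0.001,  0.   , -0.   ,  0.   ]), 'effort': array([ 1.0000e-03, -4.1677e+01, -2.4581e+01,  0.0000e+00,  1.1000e-02,
       -0.0000e+00]), 'position': array([0.249, 0.518, 0.244]), 'ee_rot': array([-0.   ,  0.222,  0.975, -0.001]), 'contact_force': array([-0.856,  0.649, -0.581]), 'moment': array([0.005, 0.043, 0.024]), 'width': np.float64(0.086)}
s0 [1.66846692 0.13075617 0.94759825] [-0.78165893 -0.08787458 -0.61748472]
d0 [ 0.4992593  -0.9469488   1.08324179] [ 0.07230983  0.68271164 -0.72710117]
```

View pics/s0b.png

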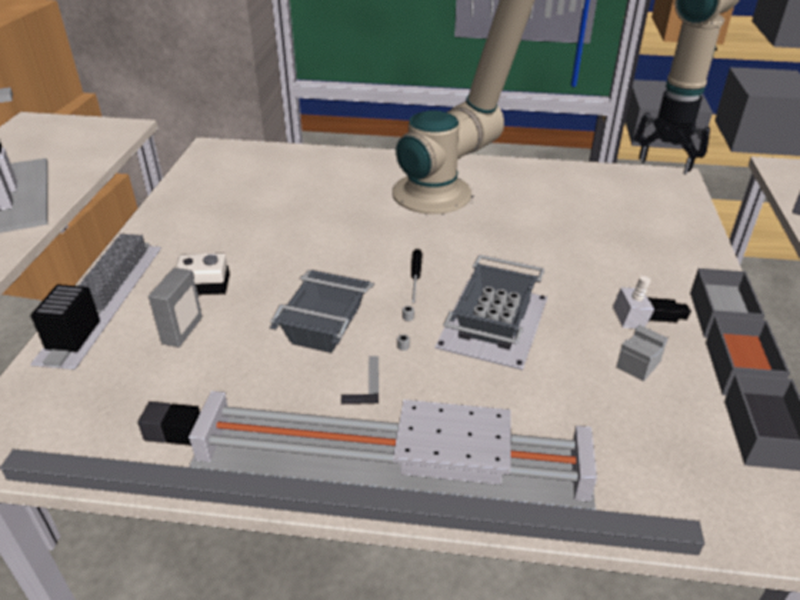

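View pics/d0b.png

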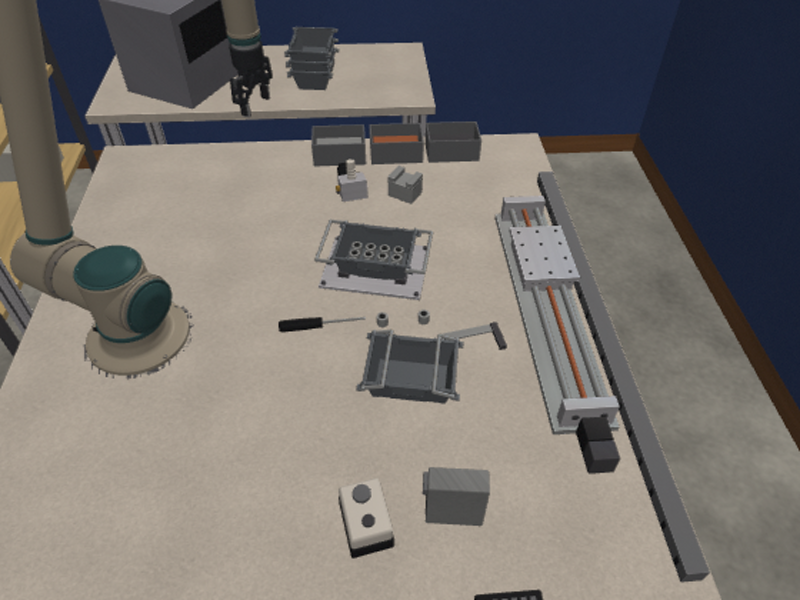

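Image 1 (800x600 scale): full tote at about (495,300), bails out; empty tote at about (323,310), bails in. Image 2: full tote at about (376,247), empty at about (410,365); sleeves (382,319) and (424,316), with the square and screwdriver between them.

Run:
```python
from h import *
k=0.7
def u(n,x,y,z): return np.round(unproj(n,(x*k,y*k),z)[:2],3)
print('plate holes s',[u('s0',*p,.008) for p in((441,345),(520,362),(543,297))])
print('plate holes d',[u('d0',*p,.008) for p in((323,284),(417,293))])
print('full bars s',[u('s0',*p,.072) for p in((479,262),(541,273),(449,327),(518,344))])
print('full bars d',[u('d0',*p,.072) for p in((336,223),(319,260),(432,231),(427,270))])
print('empty bars s',[u('s0',*p,.074) for p in((304,273),(370,288),(274,308),(345,325))])
print('empty bars d',[u('d0',*p,.074) for p in((370,333),(362,388),(457,337),(457,397))])
print('sleeves',[u('d0',*p,.024) for p in((382,316),(424,313))], u('d0',280,325,.01),u('d0',500,335,.01))
```

```text
plate holes s [array([0.619, 0.076]), array([0.649, 0.233]), array([0.435, 0.284])]
plate holes d [array([0.402, 0.126]), array([0.62 , 0.082])]
full bars s [array([0.413, 0.139]), array([0.436, 0.271]), array([0.637, 0.091]), array([0.67 , 0.223])]
full bars d [array([0.437, 0.269]), array([0.398, 0.14 ]), array([0.667, 0.225]), array([0.642, 0.091])]
empty bars s [array([ 0.504, -0.225]), array([ 0.538, -0.079]), array([ 0.627, -0.256]), array([ 0.66 , -0.107])]
empty bars d [array([ 0.506, -0.088]), array([ 0.485, -0.225]), array([ 0.683, -0.111]), array([ 0.663, -0.258])]
sleeves [array([0.534, 0.002]), array([0.628, 0.004])] [0.31  0.002] [ 0.79  -0.059]
```

>>> {"name": "step_arm", "arguments": {"moves": [-0.81,-0.36,-0.14,0.42,0,-0.81,-0.36,-0.14,0.42,0,-0.81,-0.36,-0.14,0.42,0,-0.81,-0.36,-0.14,0.42,0,-0.81,-0.36,-0.14,0.42,0], "force": 20}}

```text
clock: 0.6
position: [0.4096, 0.3285, 0.2843]
ee_rot: [-0.0, 0.566, 0.824, -0.0]
contact_force: [0.1, 0.7, -0.5]
width: 0.0428
```

```bash
cat >> h.py <<'E'
def go(x,y,z,yaw,state=None):
    """print the move (fractions) to TCP x,y,z with jaw-axis yaw deg; tool axes now"""
    s=manip.get_state(); q=s['ee_rot']; A=R.from_quat([q[1],q[2],q[3],q[0]]).as_matrix()
    d=A.T@(np.array([x,y,z])-s['position'])
    yw=np.degrees(np.arctan2(A[1,1],A[0,1])); t=-((yaw-yw+90)%180-90)/180
    print('t',round(float(s['clock']),2),'pos',np.round(s['position'],4),'yaw',round(yw,2),'tilt',np.round(A[:2,2],4),'F',np.round(s['contact_force'],1),'w',round(float(s['width']),4),'-> move',np.round(d/.5,3),'twist',round(t,3),'q6',round(float(s['qpos'][5]),2))
E
python3 -c "
from h import *
go(.537,.181,.32,-11.3)
print(np.round(get_image('wrist')['T_tool_cam'],3))"
```

```text
t 0.6 pos [0.4096 0.3285 0.2843] yaw 21.04 tilt [-0.0004 -0.0002] F [ 0.1  0.7 -0.5] w 0.0428 -> move [-0.367  0.132 -0.071] twist 0.18 q6 0.18
[[ 0.    -0.965 -0.263  0.066]
 [ 1.     0.001 -0.    -0.   ]
 [ 0.    -0.263  0.965 -0.128]
 [ 0.     0.     0.     1.   ]]
```

>>> {"name": "step_arm", "arguments": {"moves": [-0.367,0.132,-0.07,0.18,0.4,-0.367,0.132,-0.07,0.18,0.4,-0.367,0.132,-0.07,0.18,0.4,-0.367,0.132,-0.07,0.18,0.4,-0.367,0.132,-0.07,0.18,0.4]}}

```text
clock: 1.15
position: [0.5415, 0.179, 0.3194]
ee_rot: [0.002, 0.774, 0.633, 0.0]
contact_force: [-0.9, 0.0, -0.4]
width: 0.0258
```

```bash
python3 -c "
from h import *
go(.537,.181,.32,-11.3)
a=snap('wrist','w1');cv2.imwrite('pics/w1b.png',cv2.resize(a,(800,600),interpolation=2))
print(np.load('pics/w1.npz')['K'][0])"
```

```text
t 1.15 pos [0.5415 0.179  0.3194] yaw -11.44 tilt [ 0.0034 -0.0025] F [-0.9  0.  -0.4] w 0.0258 -> move [ 0.002 -0.01  -0.001] twist -0.001 q6 0.4
[373.06528837   0.         283.63580463]
```

View pics/w1b.png

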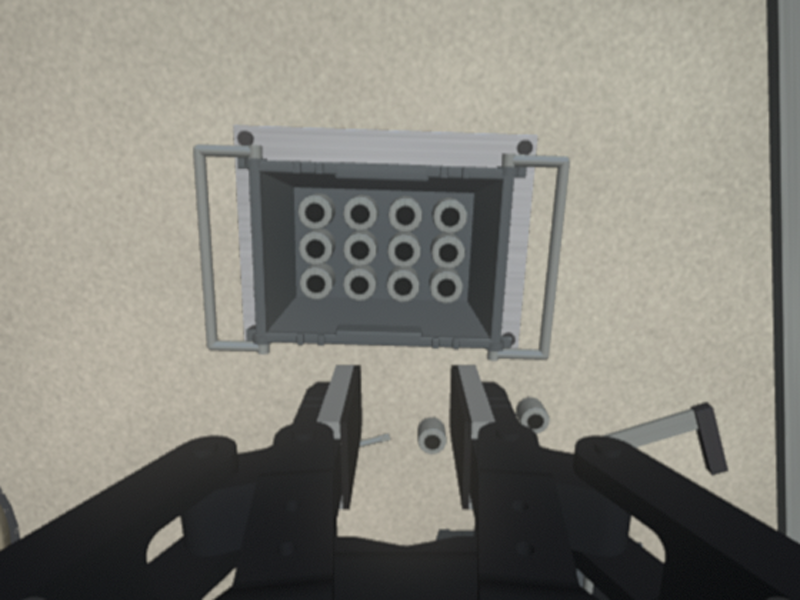

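Wrist picture 3: full tote's left bar runs (200,150)-(212,346), right bar (564,160)-(546,354); twelve sleeves inside, bails out.

Run:
```python
from h import *
P=[unproj('w1',(x*.7,y*.7),.072)[:2] for x,y in((200,150),(212,346),(564,160),(546,354))]
P=np.array(P);print(np.round(P,4))
L=P[:2].mean(0);Rr=P[2:].mean(0);d=Rr-L
print('c',P.mean(0),'L',L,'R',Rr,'len',np.hypot(*d),'ang',np.degrees(np.arctan2(d[1],d[0])),[np.degrees(np.arctan2(*(P[i]-P[i+1])[::-1]))-90 for i in(0,2)],np.hypot(*(P[0]-P[1])))
c=np.array([.547,.179])
```

```text
[[0.4203 0.2754]
 [0.3873 0.1386]
 [0.6611 0.2201]
 [0.6309 0.0826]]
c [0.52490879 0.17919321] L [0.40380152 0.20701444] R [0.64601606 0.15137198] len 0.24852356826638006 ang -12.937736898111634 [np.float64(-13.592313414901597), np.float64(-12.401264657993039)] 0.14070043356425307
```

Run:
```python
from h import *
go(.537,.181,.32,-11.3); print(manip.get_state()['qd'].round(3))
a=snap('wrist','w2')
b=cv2.imread('pics/w1.png');g=lambda i:np.float32(cv2.cvtColor(i[:250],6))
print(cv2.phaseCorrelate(g(b),g(a)))
c=np.array([.525,.179]);th=np.radians(-12.9);u=np.array([np.cos(th),np.sin(th)]);v=np.array([-u[1],u[0]])
pts=[np.r_[c+sx*.124*u+sy*.07*v,.072] for sx,sy in((-1,-1),(-1,1),(1,1),(1,-1))]
ims=[]
for n,(x0,y0) in dict(s0=(300,170),d0=(210,140),w2=(130,80)).items():
    im=cv2.imread(f'pics/{n}.png');w,hh=(100,100) if n!='w2' else (280,180)
    s=400/w;cr=cv2.resize(im[y0:y0+hh,x0:x0+w],None,fx=s,fy=s,interpolation=2)
    q=((proj(n,pts)-[x0,y0])*s).astype(int);print(n,q.tolist())
    cv2.polylines(cr,[q],True,(0,0,255),1);ims.append(cr if n!='w2' else cr)
h=max(i.shape[0] for i in ims[:2])
cv2.imwrite('pics/chk.png',np.hstack(ims[:2]))
print(ims[2].shape)
```

```text
t 1.2 pos [0.5391 0.1813 0.3189] yaw -11.24 tilt [-0.     -0.0003] F [-0.8  0.7  0.3] w 0.0259 -> move [-0.001 -0.004 -0.002] twist 0.0 q6 0.4
[ 0.055 -0.016  0.041  0.035  0.016 -0.004]
((3.786490480649718, 1.7559127013638829), 1.040104271358914)
s0 [[141, 35], [318, 72], [245, 274], [46, 227]]
d0 [[41, 169], [80, 60], [363, 91], [342, 203]]
w2 [[32, 233], [19, 39], [384, 50], [364, 242]]
(257, 400, 3)
```

View pics/chk.png

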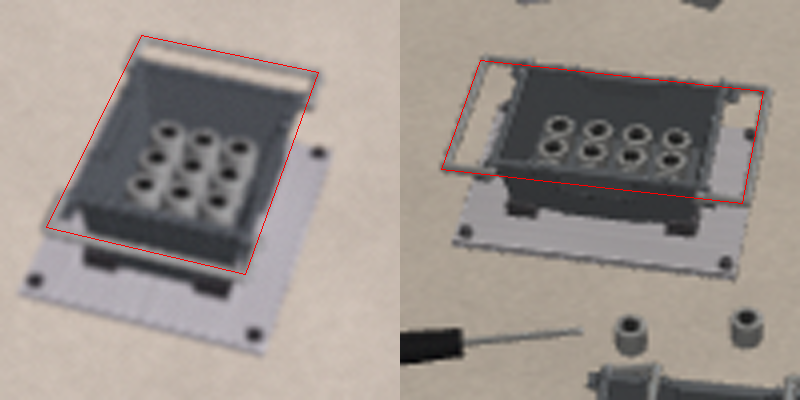

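Picture 4: the projected model outline matches the full tote's bails in both fixed views to about 1 px (side view's right bar perhaps 3 mm farther +x).

Run:
```python
from h import *
P=np.array([unproj('w2',(x*.7+3.79,y*.7+1.76),.072)[:2] for x,y in((200,150),(212,346),(564,160),(546,354))])
L=P[:2].mean(0);Rr=P[2:].mean(0);d=Rr-L;a=np.arctan2(d[1],d[0]);c=P.mean(0)
print('c',c,np.degrees(a),np.hypot(*d))
u=np.array([np.cos(a),np.sin(a)]);print('L',c-.124*u,'R',c+.124*u)
go(*(c-.124*u),.13,np.degrees(a))
```

```text
c [0.52495041 0.17953276] -12.701758749245952 0.24857986198021706
L [0.40398496 0.2067974 ] R [0.64591585 0.15226812]
t 1.25 pos [0.5376 0.1827 0.3186] yaw -11.1 tilt [-0.0015  0.0004] F [-0.1  0.2 -0.3] w 0.0258 -> move [-0.004 -0.271  0.378] twist 0.009 q6 0.4
```

>>> {"name": "step_arm", "arguments": {"moves": [-0.004,-0.27,0.2,0.009,0.4,-0.004,-0.27,0.3,0.009,0.4,-0.004,-0.27,0.378,0.009,0.4,-0.004,-0.27,0.378,0.009,0.4,-0.004,-0.27,0.378,0.009,0.4]}}

```text
clock: 1.75
position: [0.3994, 0.2079, 0.1278]
ee_rot: [-0.001, 0.78, 0.626, -0.002]
contact_force: [0.5, -0.3, 0.0]
width: 0.0257
```

Run:
```python
from h import *
go(.405,.2065,.067,-12.75)
a=snap('wrist','w3');cv2.imwrite('pics/w3b.png',cv2.resize(a,(800,600),interpolation=2))
print(proj('w3',[[.405-.22*.07,.2065-.975*.07,.072],[.405+.22*.07,.2065+.975*.07,.072]])/.7)
```

```text
t 1.75 pos [0.3994 0.2079 0.1278] yaw -12.46 tilt [-0.0045 -0.0006] F [ 0.5 -0.3  0. ] w 0.0257 -> move [-0.     0.012  0.122] twist 0.002 q6 0.54
[[419.12088135 509.80672827]
 [424.10074337 145.43325442]]
```

View pics/w3b.png

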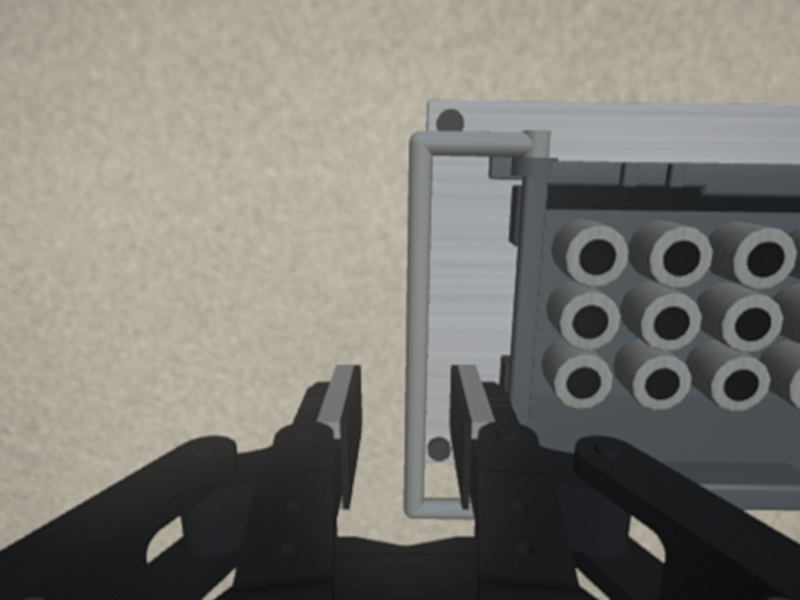

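Picture 5: bar runs (420,140)-(414,510) against predicted (424,145)-(419,510): good to ~1 mm. Grasp and swing.

>>> {"name": "step_arm", "arguments": {"moves": [0,0.011,0.02,0,0.4,0,0.011,0.08,0,0.4,0,0.011,0.122,0,0.4,0,0.011,0.122,0,0.8,0,0.011,0.122,0,1], "force": 4}}

```text
clock: 2.3
position: [0.4034, 0.2075, 0.0683]
ee_rot: [-0.005, 0.782, 0.624, -0.005]
contact_force: [-12.7, 8.4, -0.3]
width: 0.0069
```

>>> {"name": "step_arm", "arguments": {"moves": [0,0,0,0,1,0,0,0,0,1]}}

```text
clock: 2.5
position: [0.4034, 0.2075, 0.0688]
ee_rot: [-0.005, 0.781, 0.624, -0.005]
contact_force: [-13.5, 7.9, -1.7]
width: 0.007
```

```bash
python3 -c "
from h import *
go(.405,.2065,.067,-12.75)"
```

```text
t 2.5 pos [0.4034 0.2075 0.0688] yaw -12.79 tilt [-0.0139  0.002 ] F [-13.5   7.9  -1.7] w 0.007 -> move [-0.001  0.004  0.004] twist -0.0 q6 0.53
```

>>> {"name": "step_arm", "arguments": {"moves": [0,-0.002,-0.022,0,1,0,0.008,-0.043,0,1,0,0.024,-0.06,0,1,0,0.043,-0.071,0,1,0,0.066,-0.076,0,1]}}

```text
clock: 3.0
position: [0.4414, 0.199, 0.1094]
ee_rot: [-0.0, 0.78, 0.625, -0.0]
contact_force: [-2.7, -1.8, -4.5]
width: 0.0072
```

>>> {"name": "step_arm", "arguments": {"moves": [0,0.022,0.002,0,1,0,0.043,0.01,0,1,0,0.061,0.025,0,1,0,0.072,0.04,0,1,0,0.078,0.055,0,1]}}

```text
clock: 3.5
position: [0.4765, 0.1912, 0.0806]
ee_rot: [-0.004, 0.781, 0.624, -0.003]
contact_force: [-22.3, 4.1, 37.7]
width: 0.0072
```

Run:
```python
from h import *
go(.477,.1905,.077,-12.75)
a=snap('wrist','w4');b=snap('side','d4')
cv2.imwrite('pics/c4.png',np.hstack([cv2.resize(a,(400,300)),cv2.resize(b[130:230,210:330],(400,300))]))
```

```text
t 3.5 pos [0.4765 0.1912 0.0806] yaw -12.79 tilt [-0.0099  0.0023] F [-22.3   4.1  37.7] w 0.0072 -> move [-0.001  0.001  0.007] twist -0.0 q6 0.46
```

View pics/c4.png

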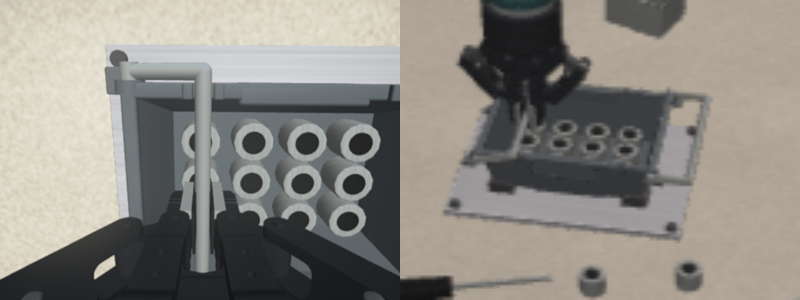

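Picture 6: left bail lies fully in over the mouth, still pinched (wrist bar at x≈203 of 400). Release and go to the right bail.

>>> {"name": "step_arm", "arguments": {"moves": [0,0,-0.005,0,0.4,0,0,-0.005,0,0.4,0,0,-0.1,0,0.4,0,0.1,-0.11,0,0.4,0,0.2,-0.11,0,0.4]}}

```text
clock: 4.1
position: [0.581, 0.1689, 0.1377]
ee_rot: [0.002, 0.78, 0.626, 0.004]
contact_force: [0.6, 0.9, -0.1]
width: 0.026
```

>>> {"name": "step_arm", "arguments": {"moves": [0,0.1,0,0,0.4,0,0.15,0,0,0.4,0,0.15,0,0,0.4]}}

```text
clock: 4.4
position: [0.6564, 0.1505, 0.1339]
ee_rot: [0.002, 0.781, 0.624, 0.002]
contact_force: [0.0, 0.6, 0.4]
width: 0.0256
```

Run:
```python
from h import *
go(.647,.152,.067,-12.75)
a=snap('wrist','w5');cv2.imwrite('pics/w5b.png',a)
P=[[.647+s*.22*.07,.152+s*.975*.07,.072] for s in(-1,1)]
print(proj('w5',P))
```

```text
t 4.4 pos [0.6564 0.1505 0.1339] yaw -12.77 tilt [ 0.0059 -0.0001] F [0.  0.6 0.4] w 0.0256 -> move [-0.001 -0.02   0.134] twist -0.0 q6 0.35
[[266.77808203 351.44911074]
 [263.23384206 103.39973181]]
```

View pics/w5b.png

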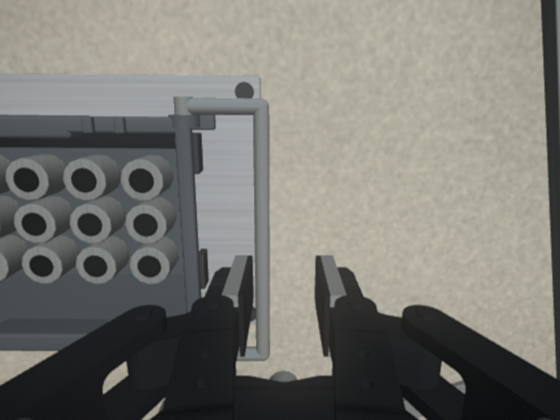

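>>> {"name": "step_arm", "arguments": {"moves": [0,0,0.08,0,0.4,0,0,0.08,0,0.4,0,0,0.08,0,0.4,0,0,0.08,0,0.4]}}

```text
clock: 4.85
position: [0.651, 0.1524, 0.0963]
ee_rot: [0.001, 0.781, 0.625, 0.001]
contact_force: [-0.0, 0.2, 0.5]
width: 0.0257
```

```bash
python3 -c "
from h import *
go(.6457,.1523,.067,-12.75)"
```

```text
t 4.85 pos [0.651  0.1524 0.0963] yaw -12.62 tilt [0.0023 0.0004] F [-0.   0.2  0.5] w 0.0257 -> move [-0.003 -0.01   0.059] twist 0.001 q6 0.35
```

>>> {"name": "step_arm", "arguments": {"moves": [0,-0.009,0.057,0,0.4,0,-0.009,0.057,0,0.4,0,-0.009,0.057,0,1,0,-0.009,0.057,0,1,0,-0.009,0.057,0,1], "force": 4}}

```text
clock: 5.35
position: [0.6454, 0.1535, 0.0675]
ee_rot: [-0.001, 0.781, 0.625, -0.0]
contact_force: [-4.6, 1.7, 2.8]
width: 0.0069
```

>>> {"name": "step_arm", "arguments": {"moves": [0,0,0,0,1,0,-0.003,-0.022,0,1,0,-0.013,-0.043,0,1,0,-0.029,-0.06,0,1,0,-0.048,-0.071,0,1]}}

```text
clock: 5.85
position: [0.6261, 0.158, 0.1046]
ee_rot: [0.003, 0.781, 0.625, 0.004]
contact_force: [5.0, 0.1, 1.8]
width: 0.007
```

>>> {"name": "step_arm", "arguments": {"moves": [0,-0.023,-0.005,0,1,0,-0.045,-0.003,0,1,0,-0.066,0.005,0,1,0,-0.084,0.02,0,1,0,-0.095,0.035,0,1]}}

```text
clock: 6.35
position: [0.5766, 0.1695, 0.0864]
ee_rot: [0.001, 0.781, 0.625, 0.002]
contact_force: [1.3, 2.7, 3.6]
width: 0.007
```

>>> {"name": "step_arm", "arguments": {"moves": [0,-0.006,0.014,0,1,0,-0.006,0.014,0,1,0,-0.006,0.014,0,0.4,0,-0.006,0.014,0,0.4,0,-0.006,-0.05,0,0.4]}}

```text
clock: 6.85
position: [0.5699, 0.1678, 0.1052]
ee_rot: [-0.002, 0.781, 0.625, -0.005]
contact_force: [-0.5, -0.1, -0.1]
width: 0.0256
```

```bash
python3 -c "
from h import *
go(.58,-.17,.30,-12.75)"
```

```text
t 6.85 pos [0.5699 0.1678 0.1052] yaw -12.65 tilt [-0.0111 -0.0031] F [-0.5 -0.1 -0.1] w 0.0256 -> move [-0.657  0.164 -0.388] twist 0.001 q6 0.39
```

>>> {"name": "step_arm", "arguments": {"moves": [0,0,-0.1,0,0.4,-0.07,0.02,-0.19,0,0.4,-0.15,0.04,-0.25,0,0.4,-0.24,0.06,-0.32,0,0.4,-0.33,0.08,-0.37,0,0.4]}}

```text
clock: 7.35
position: [0.5762, 0.0138, 0.2864]
ee_rot: [0.001, 0.78, 0.625, -0.0]
contact_force: [0.4, -0.1, -0.0]
width: 0.0257
```

>>> {"name": "step_arm", "arguments": {"moves": [-0.1,0.03,-0.02,0,0.4,-0.2,0.06,-0.02,0,0.4,-0.33,0.08,-0.02,0,0.4,-0.33,0.08,-0.02,0,0.4,-0.33,0.08,-0.02,0,0.4]}}

```text
clock: 7.85
position: [0.5784, -0.1582, 0.2939]
ee_rot: [-0.0, 0.782, 0.623, -0.001]
contact_force: [0.3, 1.0, 0.4]
width: 0.0262
```

>>> {"name": "step_arm", "arguments": {"moves": [0,0,0,0,0.4,0,0,0,0,0.4]}}

```text
clock: 8.05
position: [0.5791, -0.1531, 0.2945]
ee_rot: [-0.001, 0.78, 0.625, -0.0]
contact_force: [-0.3, 0.4, 0.8]
width: 0.0261
```

Run:
```python
from h import *
go(.58,-.17,.30,-12.75)
a=snap('wrist','w6');cv2.imwrite('pics/w6b.png',cv2.resize(a,(800,600),interpolation=2))
```

```text
t 8.05 pos [ 0.5791 -0.1531  0.2945] yaw -12.6 tilt [-0.0008  0.0008] F [-0.3  0.4  0.8] w 0.0261 -> move [-0.033  0.009 -0.011] twist 0.001 q6 -0.15
```

View pics/w6b.png

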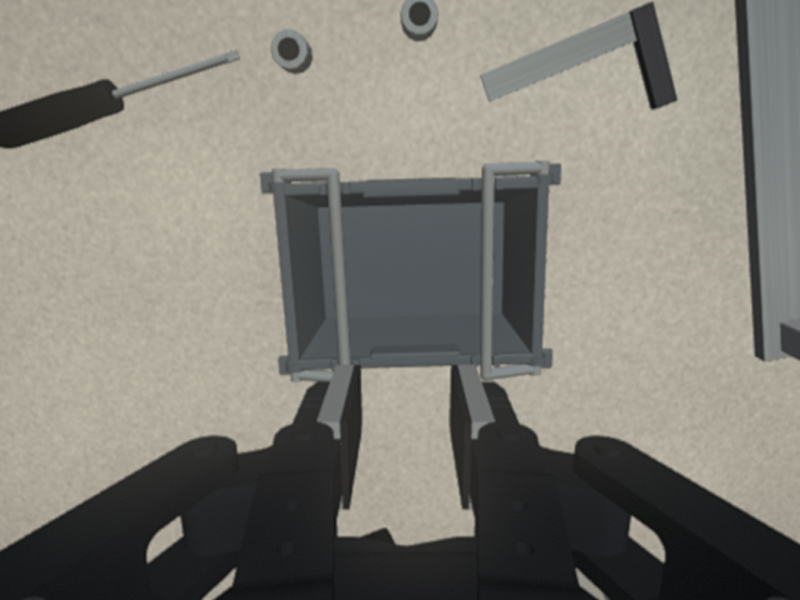

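Picture 8: empty tote with both bails in; left bar (334,174)-(346,374), right bar (489,168)-(487,374).

Run:
```python
from h import *
P=np.array([unproj('w6',(x*.7,y*.7),.074)[:2] for x,y in((334,174),(346,376),(489,169),(487,374))])
L=P[:2].mean(0);Rr=P[2:].mean(0);d=Rr-L
print('c',P.mean(0),'L',L,'R',Rr,np.hypot(*d),np.degrees(np.arctan2(d[1],d[0])),[np.degrees(np.arctan2(*(P[i]-P[i+1])[::-1]))-90 for i in(0,2)],[np.hypot(*(P[i]-P[i+1])) for i in(0,2)])
# rim corners, z=.07
Q=np.array([unproj('w6',(x*.7,y*.7),.070)[:2] for x,y in((276,187),(290,364),(546,182),(543,362))])
print('rim c',Q.mean(0),np.hypot(*(Q[2]-Q[0])),np.hypot(*(Q[0]-Q[1])),np.degrees(np.arctan2(*((Q[2]+Q[3]-Q[0]-Q[1])[::-1]))))
```

```text
c [ 0.58206286 -0.16601882] L [ 0.53355962 -0.15639152] R [ 0.6305661  -0.17564612] 0.09889892763790337 -11.226595055041633 [np.float64(-11.081473794583786), np.float64(-10.790477298670538)] [np.float64(0.13843358692431737), np.float64(0.1399785333364793)]
rim c [ 0.58181499 -0.16638452] 0.17466366500922967 0.12267348907696292 -11.802343606004708
```

>>> {"name": "step_arm", "arguments": {"moves": [-0.026,-0.087,0.1,-0.008,0.4,-0.026,-0.087,0.2,-0.008,0.4,-0.026,-0.087,0.3,-0.008,0.4,-0.026,-0.087,0.35,-0.008,0.4,-0.026,-0.087,0.35,-0.008,0.4]}}

```text
clock: 8.6
position: [0.5298, -0.1541, 0.1149]
ee_rot: [-0.005, 0.772, 0.635, -0.003]
contact_force: [-1.4, -0.2, 0.3]
width: 0.0259
```

>>> {"name": "step_arm", "arguments": {"moves": [0,0,0,0,0.4,0,0,0,0,0.4]}}

```text
clock: 8.8
position: [0.5361, -0.1574, 0.1223]
ee_rot: [0.002, 0.772, 0.635, 0.001]
contact_force: [-0.1, -0.3, 0.4]
width: 0.0254
```

```bash
python3 -c "
from h import *
go(.534,-.1565,.069,-11.2)"
```

```text
t 8.8 pos [ 0.5361 -0.1574  0.1223] yaw -11.15 tilt [ 0.0046 -0.0019] F [-0.1 -0.3  0.4] w 0.0254 -> move [ 0.001 -0.005  0.107] twist 0.0 q6 -0.22
```

>>> {"name": "step_arm", "arguments": {"moves": [0,-0.003,0.06,0,0.4,0,-0.003,0.104,0,0.4,0,-0.003,0.104,0,0.4,0,-0.003,0.104,0,1,0,-0.003,0.104,0,1], "force": 4}}

```text
clock: 9.3
position: [0.5338, -0.1573, 0.0697]
ee_rot: [0.001, 0.773, 0.635, 0.001]
contact_force: [-0.5, -0.2, 0.6]
width: 0.0069
```

>>> {"name": "step_arm", "arguments": {"moves": [0,0,0,0,1,0,0,0,0,1]}}

```text
clock: 9.5
position: [0.5338, -0.1573, 0.0696]
ee_rot: [0.002, 0.773, 0.635, 0.001]
contact_force: [-0.4, -0.5, 7.3]
width: 0.007
```

```bash
python3 -c "
from h import *
go(.534,-.1565,.069,-11.2)"
```

```text
t 9.5 pos [ 0.5338 -0.1573  0.0696] yaw -11.21 tilt [ 0.0035 -0.0013] F [-0.4 -0.5  7.3] w 0.007 -> move [0.002 0.    0.001] twist -0.0 q6 -0.22
```

Perfectly aligned. Swing out, somewhat slower.

>>> {"name": "step_arm", "arguments": {"moves": [0,-0.006,-0.016,0,1,0,-0.017,-0.031,0,1,0,-0.035,-0.046,0,1,0,-0.056,-0.054,0,1,0,-0.079,-0.056,0,1]}}

```text
clock: 10.0
position: [0.4961, -0.1501, 0.098]
ee_rot: [0.004, 0.773, 0.634, 0.002]
contact_force: [5.4, -0.5, 4.9]
width: 0.0068
```

>>> {"name": "step_arm", "arguments": {"moves": [0,-0.022,0.005,0,1,0,-0.042,0.016,0,1,0,-0.057,0.033,0,1,0,-0.067,0.054,0,1,0,-0.069,0.07,0,1]}}

```text
clock: 10.5
position: [0.4601, -0.1429, 0.0627]
ee_rot: [0.002, 0.773, 0.635, 0.001]
contact_force: [0.9, 2.5, 40.5]
width: 0.0071
```

>>> {"name": "step_arm", "arguments": {"moves": [0,0,0,0,1,0,0,0,0,0.5,0,0,0,0,0.4,0,0,0,0,0.4]}}

```text
clock: 10.9
position: [0.4614, -0.1429, 0.0611]
ee_rot: [0.001, 0.773, 0.634, 0.001]
contact_force: [4.8, -0.2, 7.6]
width: 0.0254
```

>>> {"name": "step_arm", "arguments": {"moves": [0,0,-0.1,0,0.4,0,0.05,-0.19,0,0.4,0,0.14,-0.25,0,0.4,0,0.17,-0.34,0,0.4,0,0.17,-0.42,0,0.4]}}

```text
clock: 11.4
position: [0.5446, -0.1593, 0.271]
ee_rot: [-0.001, 0.773, 0.635, -0.0]
contact_force: [-0.1, -0.5, 0.1]
width: 0.0259
```

>>> {"name": "step_arm", "arguments": {"moves": [0,0,0,0,0.4,0,0,0,0,0.4]}}

```text
clock: 11.6
position: [0.5426, -0.1588, 0.2704]
ee_rot: [-0.001, 0.773, 0.635, -0.0]
contact_force: [0.2, 0.7, -1.8]
width: 0.0258
```

Run:
```python
from h import *
go(.63,-.1755,.12,-11.2)
a=snap('wrist','w7');cv2.imwrite('pics/w7b.png',cv2.resize(a,(800,600),interpolation=2))
```

```text
t 11.6 pos [ 0.5426 -0.1588  0.2704] yaw -11.2 tilt [-0.0013  0.0004] F [ 0.2  0.7 -1.8] w 0.0258 -> move [0.001 0.178 0.301] twist -0.0 q6 -0.21
```

View pics/w7b.png

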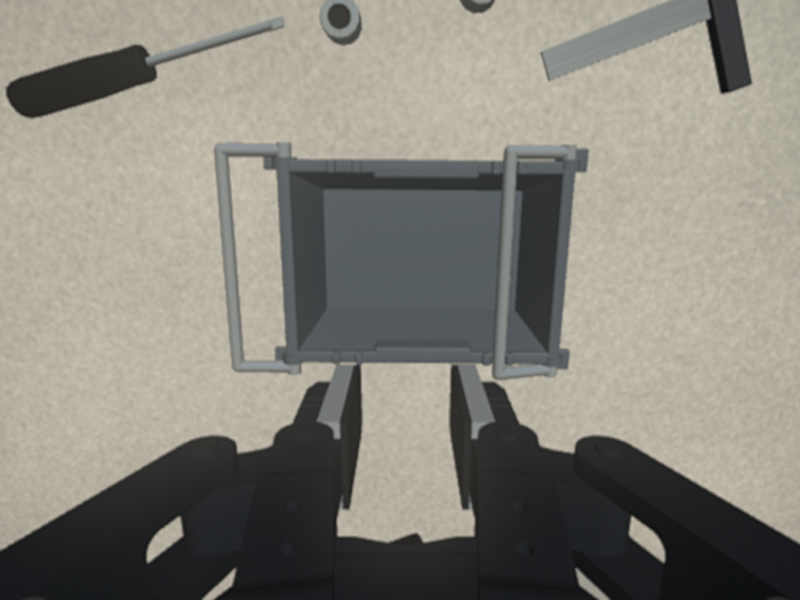

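Picture 9: the left bail is out (bar (221,149)-(238,366)); the right bar still in at (510,150)-(499,374). Check whether the tote shifted.

Run:
```python
from h import *
f=lambda pts,z:np.array([unproj('w7',(x*.7,y*.7),z)[:2] for x,y in pts])
A=f(((221,149),(238,367)),.064);B=f(((510,151),(499,374)),.074)
for P in(A,B): print(P.mean(0),np.hypot(*(P[0]-P[1])),np.degrees(np.arctan2(*(P[0]-P[1])[::-1]))-90)
d=B.mean(0)-A.mean(0);u=d/np.hypot(*d);print(np.hypot(*d),'exp .173',np.degrees(np.arctan2(u[1],u[0])),'c',B.mean(0)-.049*u,A.mean(0)+.124*u)
```

```text
[ 0.43275545 -0.13655888] 0.14101999530747011 -11.728364432102623
[ 0.60255426 -0.17114087] 0.1404686493762627 -11.159038128882003
0.1732845987364629 exp .173 -11.51167690801841 c [ 0.55453994 -0.16136206] [ 0.55426107 -0.16130526]
```

Run:
```python
from h import *
print(unproj('w6',(290*.7,48*.7),.024),unproj('w7',(340*.7,16*.7),.024), unproj('w6',(236*.7,56*.7),.006),unproj('w7',(280*.7,23*.7),.006))
a=snap('scene','s8');b=snap('side','d8')
o=[]
for n,im,(x0,y0) in(('s8',a,(170,170)),('d8',b,(235,210))):
    cr=cv2.resize(im[y0:y0+100,x0:x0+100],(400,400),interpolation=2)
    for c,col in(((.5545,-.1613),(0,0,255)),((.582,-.166),(0,255,0))):
        th=np.radians(-11.4);u=np.array([np.cos(th),np.sin(th)]);v=np.array([-u[1],u[0]]);c=np.array(c)
        q=np.array([np.r_[c+sx*.09*u+sy*.065*v,.07] for sx,sy in((-1,-1),(-1,1),(1,1),(1,-1))])
        cv2.polylines(cr,[((proj(n,q)-[x0,y0])*4).astype(int)],True,col,1)
    o.append(cr)
cv2.imwrite('pics/c8.png',np.hstack(o))
```

```text
[ 5.31859242e-01 -4.10973707e-04  2.40000000e-02] [ 0.53131673 -0.00075758  0.024     ] [0.48967173 0.00695987 0.006     ] [0.4898505  0.00739425 0.006     ]
```

View pics/c8.png

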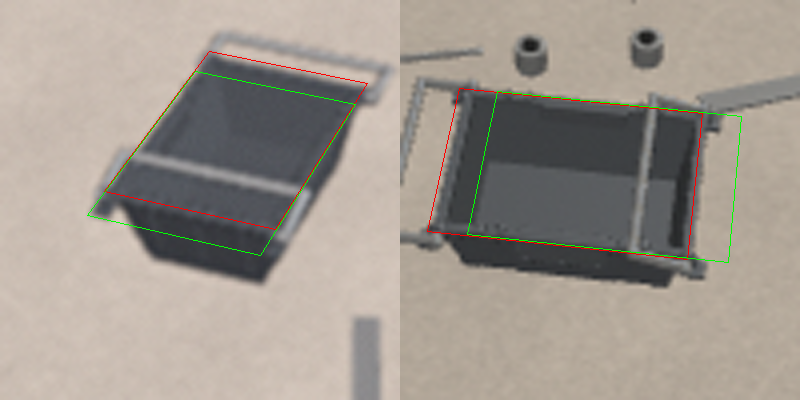

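Picture 10: red outline (c = 0.5545,-0.1613) matches, so the loose tote was dragged 28 mm along -x while the bail swung; harmless. For the second bail I'll pinch only to lift it, then let the finger push it, caged.

>>> {"name": "step_arm", "arguments": {"moves": [0,0.122,0.09,0,0.4,0,0.122,0.18,0,0.4,0,0.122,0.26,0,0.4,0,0.122,0.3,0,0.4,0,0.122,0.3,0,0.4]}}

```text
clock: 12.25
position: [0.5989, -0.1692, 0.1145]
ee_rot: [-0.006, 0.773, 0.635, -0.003]
contact_force: [-0.0, 0.4, 0.2]
width: 0.0258
```

>>> {"name": "step_arm", "arguments": {"moves": [0,0,0,0,0.4,0,0,0,0,0.4,0,0,0,0,0.4]}}

```text
clock: 12.55
position: [0.6042, -0.1713, 0.1229]
ee_rot: [0.002, 0.773, 0.635, 0.001]
contact_force: [0.2, -0.4, 0.1]
width: 0.0256
```

```bash
python3 -c "
from h import *
go(.6026,-.1711,.069,-11.4)"
```

```text
t 12.55 pos [ 0.6042 -0.1713  0.1229] yaw -11.21 tilt [ 0.0037 -0.0014] F [ 0.2 -0.4  0.1] w 0.0256 -> move [-0.    -0.004  0.108] twist 0.001 q6 -0.19
```

>>> {"name": "step_arm", "arguments": {"moves": [0,-0.002,0.06,0.001,0.4,0,-0.002,0.104,0.001,0.4,0,-0.002,0.104,0.001,0.4,0,-0.002,0.104,0.001,1,0,-0.002,0.104,0.001,1], "force": 4}}

```text
clock: 13.05
position: [0.603, -0.171, 0.0705]
ee_rot: [0.001, 0.774, 0.633, 0.001]
contact_force: [-0.8, -0.2, -0.2]
width: 0.0072
```

>>> {"name": "step_arm", "arguments": {"moves": [0,0,0,0,1,0,0.006,-0.016,0,1,0,0.017,-0.031,0,1,0,0.035,-0.046,0,1,0,0.035,-0.046,0,0.7]}}

```text
clock: 13.55
position: [0.6221, -0.175, 0.0939]
ee_rot: [0.002, 0.774, 0.633, 0.001]
contact_force: [0.3, -0.3, 0.6]
width: 0.013
```

>>> {"name": "step_arm", "arguments": {"moves": [0,0,0,0,0.7,0,0.01,-0.004,0,0.7,0,0.021,-0.008,0,0.7,0,0.032,-0.01,0,0.7,0,0.044,-0.01,0,0.7]}}

```text
clock: 14.05
position: [0.6419, -0.1787, 0.097]
ee_rot: [0.001, 0.774, 0.633, 0.0]
contact_force: [-0.3, 0.6, -0.3]
width: 0.0129
```

Run:
```python
from h import *
go(.6026,-.1711,.069,-11.4)
b=snap('side','d9');cv2.imwrite('pics/d9c.png',cv2.resize(b[180:330,220:380],(640,600),interpolation=2))
```

```text
t 14.05 pos [ 0.6419 -0.1787  0.097 ] yaw -11.39 tilt [ 0.0013 -0.0003] F [-0.3  0.6 -0.3] w 0.0129 -> move [-0.001 -0.08   0.056] twist 0.0 q6 -0.18
```

View pics/d9c.png

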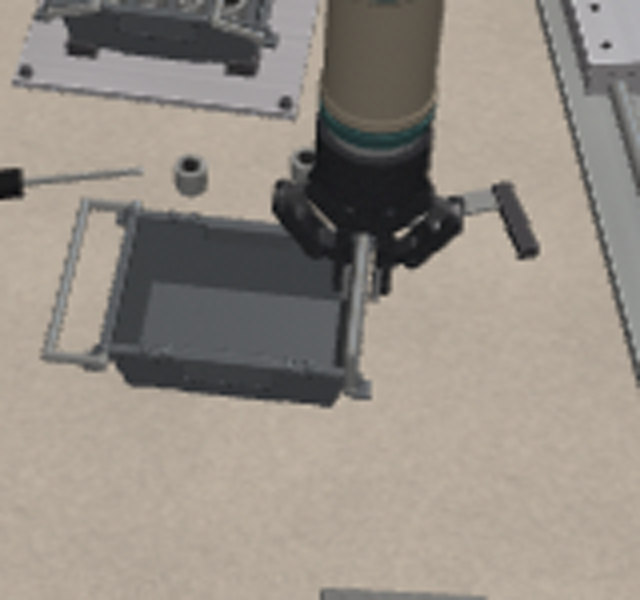

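Picture 11: second bail upright and caged at (360,290), tote undisturbed. Continue outward and release.

>>> {"name": "step_arm", "arguments": {"moves": [0,0.022,0.005,0,0.7,0,0.042,0.016,0,0.7,0,0.057,0.033,0,0.7,0,0.067,0.054,0,0.7,0,0.07,0.066,0,0.6]}}

```text
clock: 14.6
position: [0.6751, -0.1852, 0.0616]
ee_rot: [-0.001, 0.774, 0.633, -0.001]
contact_force: [0.2, 0.7, -0.7]
width: 0.0171
```

>>> {"name": "step_arm", "arguments": {"moves": [0,0,0,0,0.4,0,0,0,0,0.4,0,0,-0.08,0,0.4,0,0,-0.18,0,0.4,0,-0.05,-0.26,0,0.4]}}

```text
clock: 15.1
position: [0.6532, -0.1813, 0.1965]
ee_rot: [0.002, 0.774, 0.634, 0.002]
contact_force: [-0.0, 0.0, 0.8]
width: 0.0257
```

>>> {"name": "step_arm", "arguments": {"moves": [0,-0.1,-0.1,0,0,0,-0.17,-0.17,0,0,0,-0.17,-0.17,0,0,0,-0.17,-0.17,0,0,0,-0.17,-0.17,0,0]}}

```text
clock: 15.6
position: [0.5678, -0.1638, 0.2782]
ee_rot: [0.0, 0.774, 0.633, 0.0]
contact_force: [0.3, 1.0, 0.5]
width: 0.0429
```

Run:
```python
from h import *
go(.5545,-.1613,.3,-11.4)
a=snap('wrist','w10')
u=np.array([np.cos(t:=np.radians(-11.4)),np.sin(t)]);v=np.array([-u[1],u[0]])
# bright wire rows: find bar columns by scanning gray along tote x at several y
g=cv2.GaussianBlur(cv2.cvtColor(a,6),(3,3),0)
c=np.array([.5545,-.1613])
for sy in(.055,.03,0,-.03,-.05):
    s=np.arange(-.15,.1501,.002);z=.064
    p=proj('w10',np.array([np.r_[c+x*u+sy*v,z] for x in s]))
    val=[int(g[int(round(y)),int(round(x))]) if 0<=x<560 and 0<=y<420 else -1 for x,y in p]
    print(sy,val)
```

```text
t 15.6 pos [ 0.5678 -0.1638  0.2782] yaw -11.4 tilt [ 0.0009 -0.    ] F [0.3 1.  0.5] w 0.0429 -> move [-0.    -0.027 -0.044] twist 0.0 q6 -0.2
0.055 [182, 180, 182, 182, 179, 180, 177, 174, 176, 180, 178, 178, 170, 130, 139, 134, 115, 160, 178, 183, 182, 179, 185, 181, 178, 177, 180, 180, 180, 183, 172, 109, 95, 97, 90, 70, 68, 65, 60, 55, 54, 54, 54, 54, 53, 53, 53, 52, 52, 53, 52, 52, 52, 52, 52, 51, 52, 51, 51, 51, 56, 71, 74, 74, 73, 74, 74, 74, 74, 74, 74, 74, 74, 74, 74, 74, 74, 74, 74, 74, 74, 75, 74, 74, 74, 74, 74, 74, 74, 74, 74, 75, 70, 51, 51, 51, 51, 50, 51, 50, 50, 50, 50, 50, 49, 50, 50, 50, 50, 50, 50, 50, 50, 50, 50, 51, 52, 52, 74, 94, 94, 94, 159, 181, 182, 176, 176, 176, 175, 176, 179, 174, 173, 175, 175, 173, 138, 91, 116, 134, 143, 176, 177, 177, 176, 177, 177, 177, 177, 175, 174]
0.03 [176, 175, 176, 178, 179, 178, 175, 179, 181, 179, 179, 182, 167, 130, 139, 133, 117, 162, 180, 177, 179, 182, 182, 178, 181, 180, 172, 173, 179, 175, 168, 114, 93, 96, 87, 67, 66, 67, 66, 66, 65, 65, 65, 64, 64, 63, 71, 90, 92, 92, 91, 91, 91, 91, 91, 91, 91, 91, 91, 91, 91, 91,
[... 1693 characters left out ...]
180, 178, 179, 178, 179, 183]
-0.05 [176, 174, 175, 180, 181, 181, 175, 171, 175, 180, 181, 177, 161, 129, 137, 137, 118, 150, 175, 176, 177, 174, 177, 180, 181, 178, 175, 173, 174, 178, 180, 136, 93, 95, 88, 68, 67, 68, 78, 88, 88, 88, 88, 87, 87, 87, 87, 87, 87, 87, 87, 86, 86, 86, 86, 86, 86, 86, 86, 86, 86, 85, 81, 80, 81, 81, 81, 81, 81, 81, 81, 81, 81, 81, 81, 81, 81, 81, 82, 82, 81, 81, 81, 82, 82, 81, 81, 81, 82, 81, 82, 83, 86, 87, 86, 87, 87, 86, 87, 86, 86, 87, 87, 87, 87, 86, 86, 87, 86, 86, 87, 87, 87, 87, 87, 74, 55, 52, 62, 88, 93, 99, 154, 174, 178, 179, 178, 180, 182, 182, 178, 175, 173, 177, 180, 177, 126, 97, 124, 135, 148, 183, 182, 178, 180, 178, 179, 176, 176, 180, 182]
```

```bash
cat > scan.py <<'E'
from h import *
def scan(n,c,yaw,ztop,zbar,ss=(-.12,.12)):
    g=cv2.GaussianBlur(cv2.cvtColor(cv2.imread(f'pics/{n}.png'),6),(3,3),0).astype(np.float32)
    t=np.radians(yaw);u=np.array([np.cos(t),np.sin(t)]);v=np.array([-u[1],u[0]]);c=np.array(c)
    def prof(P):
        p=proj(n,P).astype(np.float32);return cv2.remap(g,p[:,0][None],p[:,1][None],1)[0]
    def cross(a,val,th=130):  # threshold crossings
        i=np.where(np.diff(np.sign(val-th)))[0];return [round(float(a[k]+(th-val[k])/(val[k+1]-val[k])*(a[k+1]-a[k])),4) for k in i]
    a=np.arange(-.1,.1001,.001)
    for s in(-.06,-.03,0,.03,.06): print('y-scan at',s,cross(a,prof([np.r_[c+s*u+y*v,ztop] for y in a])))
    b=np.arange(-.15,.1501,.001)
    for y in(-.05,0,.05): print('x-scan at',y,cross(b,prof([np.r_[c+x*u+y*v,zbar] for x in b]),155))
E
python3 -c "
from scan import *
go(.5545,-.1613,.3,-11.4)
snap('wrist','w11');go(.5545,-.1613,.3,-11.4)
scan('w11',(.5545,-.1613),-11.4,.07,.064)"
```

```text
t 15.65 pos [ 0.5678 -0.1637  0.2771] yaw -11.39 tilt [-0.0011  0.0008] F [ 0.1 -0.1 -0.5] w 0.0429 -> move [-0.    -0.027 -0.046] twist 0.0 q6 -0.2
t 15.7 pos [ 0.5678 -0.1637  0.2765] yaw -11.39 tilt [-0.0024  0.0013] F [ 0.7  0.3 -1.2] w 0.0426 -> move [-0.    -0.027 -0.047] twist 0.0 q6 -0.2
y-scan at -0.06 [-0.0806, -0.0642, 0.065]
y-scan at -0.03 [-0.0643, 0.0651]
y-scan at 0 [-0.064, 0.065]
y-scan at 0.03 [-0.064, 0.065]
y-scan at 0.06 [-0.0652, 0.0651]
x-scan at -0.05 [-0.1259, -0.1162, -0.0892, 0.0946, 0.1217, 0.1306]
x-scan at 0 [-0.1259, -0.1164, -0.0895, 0.0945, 0.1216, 0.1308]
x-scan at 0.05 [-0.1255, -0.1164, -0.0892, 0.0942, 0.1216, 0.131]
```

```bash
python3 -c "
from scan import *
scan('w2',(.525,.1795),-12.7,.078,.072)
go(.5688,-.1032,.13,78.6)"
```

```text
y-scan at -0.06 [-0.0652, 0.0652]
y-scan at -0.03 [-0.0789, -0.0643, 0.0649]
y-scan at 0 [-0.0646, 0.0649]
y-scan at 0.03 [-0.0647, 0.0644]
y-scan at 0.06 [-0.0766, -0.0652, 0.0639]
x-scan at -0.05 [-0.1299, -0.1205, -0.0938, 0.0909, 0.1175, 0.1267]
x-scan at 0 [-0.1294, -0.1198, -0.0931, 0.0911, 0.1182, 0.1273]
x-scan at 0.05 [-0.1293, -0.1194, -0.0931, 0.0917, 0.1184, 0.1278]
t 15.7 pos [ 0.5678 -0.1637  0.2765] yaw -11.39 tilt [-0.0024  0.0013] F [ 0.7  0.3 -1.2] w 0.0426 -> move [ 0.119 -0.021  0.293] twist -0.5 q6 -0.2
```

>>> {"name": "step_arm", "arguments": {"moves": [0.06,-0.01,0.05,-0.5,0.2,0.119,-0.021,0.05,-0.5,0.2,0.119,-0.021,0.05,-0.5,0.2,0.119,-0.021,0.05,-0.5,0.2,0.119,-0.021,0.05,-0.5,0.2]}}

```text
clock: 16.2
position: [0.5694, -0.1028, 0.251]
ee_rot: [-0.002, 0.485, 0.875, -0.0]
contact_force: [0.8, -0.1, 1.0]
width: 0.0342
```

>>> {"name": "step_arm", "arguments": {"moves": [0,0,0,-0.26,0.2,0,0,0,-0.26,0.2,0,0,0,-0.26,0.2,0,0,0,-0.26,0.2,0,0,0,-0.26,0.2]}}

```text
clock: 16.7
position: [0.5694, -0.1032, 0.251]
ee_rot: [-0.002, 0.131, 0.991, 0.0]
contact_force: [-0.7, 0.4, -0.0]
width: 0.0341
```

```bash
python3 -c "
from h import *
go(.5688,-.1032,.12,78.6)"
```

```text
t 16.7 pos [ 0.5694 -0.1032  0.251 ] yaw 74.92 tilt [-0.0037  0.0013] F [-0.7  0.4 -0. ] w 0.0341 -> move [ 0.    -0.     0.262] twist -0.02 q6 -1.61
```

>>> {"name": "step_arm", "arguments": {"moves": [0,0,0.09,-0.02,0.2,0,0,0.18,-0.02,0.2,0,0,0.26,-0.02,0.2,0,0,0.26,-0.02,0.2,0,0,0.26,-0.02,0.2]}}

```text
clock: 17.2
position: [0.569, -0.1032, 0.1222]
ee_rot: [-0.002, 0.103, 0.995, 0.0]
contact_force: [1.2, 0.2, -0.4]
width: 0.0342
```

>>> {"name": "step_arm", "arguments": {"moves": [0,0,0,0,0.2,0,0,0,0,0.2,0,0,0,0,0.2]}}

```text
clock: 17.5
position: [0.57, -0.1036, 0.1256]
ee_rot: [0.002, 0.103, 0.995, -0.0]
contact_force: [-0.0, 0.7, 0.2]
width: 0.0343
```

```bash
python3 -c "
from h import *
go(.5688,-.1032,.055,78.6)"
```

```text
t 17.5 pos [ 0.57   -0.1036  0.1256] yaw 78.16 tilt [ 0.0035 -0.001 ] F [-0.   0.7  0.2] w 0.0343 -> move [0.003 0.    0.141] twist -0.002 q6 -1.66
```

>>> {"name": "step_arm", "arguments": {"moves": [0.001,0,0.06,-0.002,0.2,0.001,0,0.11,-0.002,0.2,0.001,0,0.139,-0.002,0.2,0.001,0,0.139,-0.002,0.2,0.001,0,0.139,-0.002,0.2], "force": 100}}

```text
clock: 18.0
position: [0.569, -0.1034, 0.0552]
ee_rot: [0.001, 0.1, 0.995, -0.0]
contact_force: [0.3, 0.9, 1.0]
width: 0.0342
```

>>> {"name": "step_arm", "arguments": {"moves": [0,0,0,0,0.6,0,0,0,0,1,0,0,0,0,1,0,0,0,0,1,0,0,0,0,1], "force": 100}}

```text
clock: 18.5
position: [0.5695, -0.1037, 0.0572]
ee_rot: [0.002, 0.099, 0.995, -0.001]
contact_force: [-1.7, 1.9, 10.8]
width: 0.01
```

```bash
python3 -c "
from h import *
go(.5688,-.1032,.055,78.6)"
```

```text
t 18.5 pos [ 0.5695 -0.1037  0.0572] yaw 78.58 tilt [ 0.0036 -0.0022] F [-1.7  1.9 10.8] w 0.01 -> move [0.002 0.001 0.004] twist -0.0 q6 -1.67
```

>>> {"name": "step_arm", "arguments": {"moves": [0,0,-0.03,0,1,0,0,-0.08,0,1,0,0,-0.14,0,1,0,0,-0.2,0,1,0,0,-0.26,0,1]}}

```text
clock: 19.0
position: [0.5674, -0.1025, 0.1848]
ee_rot: [-0.001, 0.1, 0.995, 0.001]
contact_force: [0.6, -0.8, -5.2]
width: 0.0094
```

>>> {"name": "step_arm", "arguments": {"moves": [0,0,-0.02,0,1,0,0,-0.02,0,1,0,0,-0.02,0,1]}}

```text
clock: 19.3
position: [0.5671, -0.1027, 0.1926]
ee_rot: [-0.002, 0.1, 0.995, 0.001]
contact_force: [-0.5, 0.2, -6.8]
width: 0.0097
```

Run:
```python
from h import *
go(.5382,.2375,.19,76.95)
b=snap('side','d12');a=snap('scene','s12');w=snap('wrist','w12')
cv2.imwrite('pics/c12.png',np.hstack([cv2.resize(a[150:300,150:350],(400,300),interpolation=2),cv2.resize(b[180:330,200:400],(400,300),interpolation=2)]))
```

```text
t 19.3 pos [ 0.5671 -0.1027  0.1926] yaw 78.51 tilt [-0.003   0.0014] F [-0.5  0.2 -6.8] w 0.0097 -> move [0.192 0.655 0.006] twist 0.009 q6 -1.67
```

>>> {"name": "step_arm", "arguments": {"moves": [0.01,0.04,0,0,1,0.03,0.1,0,0,1,0.05,0.17,0,0,1,0.07,0.24,0,0,1,0.09,0.31,0,0.005,1]}}

```text
clock: 19.95
position: [0.5544, 0.059, 0.1929]
ee_rot: [-0.001, 0.108, 0.994, 0.0]
contact_force: [0.9, -0.2, -5.6]
width: 0.0098
```

>>> {"name": "step_arm", "arguments": {"moves": [0.02,0.07,0,0,1,0.04,0.14,0,0,1,0.06,0.21,0,0,1,0.08,0.27,0,0.004,1,0.095,0.32,0,0.004,1]}}

```text
clock: 20.45
position: [0.5422, 0.2261, 0.1928]
ee_rot: [-0.001, 0.114, 0.994, -0.0]
contact_force: [0.7, -0.5, -6.7]
width: 0.0096
```

>>> {"name": "step_arm", "arguments": {"moves": [0.005,0.02,0,0,1,0.005,0.02,0,0,1,0.005,0.02,0,0,1,0.005,0.02,0,0,1]}}

```text
clock: 20.85
position: [0.5429, 0.2331, 0.1939]
ee_rot: [-0.0, 0.115, 0.993, -0.001]
contact_force: [-0.5, -0.0, -5.9]
width: 0.0092
```

Run:
```python
from h import *
go(.5382,.2375,.19,76.95)
```

```text
t 20.85 pos [0.5429 0.2331 0.1939] yaw 76.83 tilt [-0.0006 -0.0011] F [-0.5 -0.  -5.9] w 0.0092 -> move [0.011 0.006 0.008] twist -0.001 q6 -1.05
```

>>> {"name": "step_arm", "arguments": {"moves": [0.011,0.007,0.03,-0.001,1,0.011,0.007,0.06,-0.001,1,0.011,0.007,0.08,-0.001,1,0.011,0.007,0.08,-0.001,1,0.011,0.007,0.08,-0.001,1]}}

```text
clock: 21.35
position: [0.5388, 0.2386, 0.1545]
ee_rot: [0.0, 0.113, 0.994, 0.0]
contact_force: [1.3, -0.9, -5.4]
width: 0.0094
```

>>> {"name": "step_arm", "arguments": {"moves": [0,0,0,0,1,0,0,0,0,1]}}

```text
clock: 21.55
position: [0.5389, 0.2392, 0.1551]
ee_rot: [0.001, 0.113, 0.994, 0.0]
contact_force: [-0.1, -0.3, -5.5]
width: 0.0095
```

Run:
```python
from h import *
go(.5382,.2375,.137,76.95)
s=manip.get_state();zb=s['position'][2]-.0572
b=snap('side','d13');a=snap('scene','s13')
c=np.array([.524,.1797]);t=np.radians(-13.05);u=np.array([np.cos(t),np.sin(t)]);v=np.array([-u[1],u[0]])
def quad(lx,ly,z): return [np.r_[c+sx*lx*u+sy*ly*v,z] for sx,sy in((-1,-1),(-1,1),(1,1),(1,-1))]
o=[]
for n,im,(x0,y0) in(('s13',a,(285,150)),('d13',b,(205,110))):
    w=120;k=400/w;cr=cv2.resize(im[y0:y0+150,x0:x0+w],(400,500),interpolation=2)
    for P,col in((quad(.09,.065,zb+.07),(0,0,255)),(quad(.049,.07,.082),(0,255,0)),(quad(.074,.047,zb),(255,255,0))):
        cv2.polylines(cr,[((proj(n,P)-[x0,y0])*k).astype(int)],True,col,1)
    o.append(cr)
cv2.imwrite('pics/c13.png',np.hstack(o))
```

```text
t 21.55 pos [0.5389 0.2392 0.1551] yaw 77.07 tilt [0.0017 0.0005] F [-0.1 -0.3 -5.5] w 0.0095 -> move [ 0.001 -0.004  0.036] twist 0.001 q6 -1.05
```

View pics/c13.png

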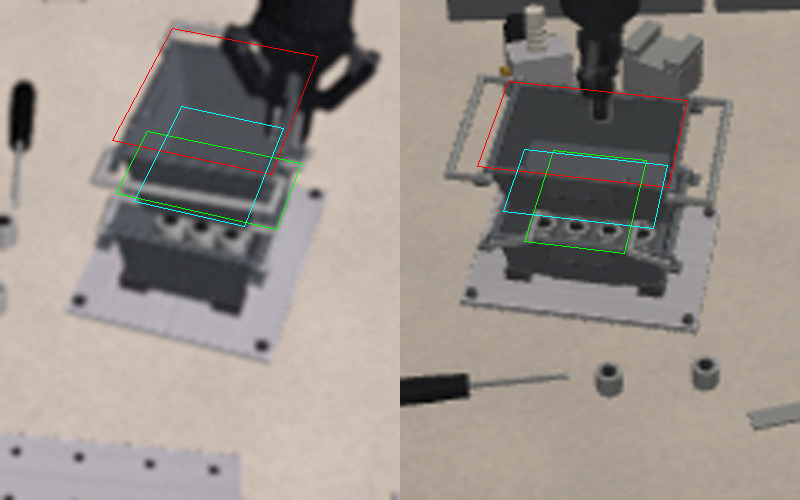

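Picture 12 (hover): empty tote over the full one; out-bail bar corners in the side crop at (482,79),(450,177),(728,103),(712,203), in the scene crop (97,180),(272,208),(175,27). The near rim looks slightly low; I'll fit its pose.

Run:
```python
from h import *
from scipy.optimize import least_squares
c=np.array([.524,.1797,.0979]);base=R.from_euler('z',-13.05,degrees=True)
M=np.array([[-.124,.07,.064],[-.124,-.07,.064],[.124,.07,.064],[.124,-.07,.064]])
k=400/120
obs=[('d13',0,482,79),('d13',1,450,177),('d13',2,728,103),('d13',3,712,203),('s13',3,97,180),('s13',2,272,208),('s13',1,175,27)]
obs=[(n,i,x,y) for n,i,x,y in obs]
off=dict(s13=(285,150),d13=(205,110))
def res(p,idx=None):
    X=(base*R.from_rotvec(p[3:])).apply(M)+c+p[:3];r=[]
    for n,i,x,y in obs:
        # scene: near bar +x: left end is -y
        r+=list((proj(n,X[i])[0]-(np.array(off[n])+np.array([x,y])/k)))
    return np.array(r)
s=least_squares(res,np.zeros(6))
print('shift mm',s.x[:3]*1e3,'rot deg (about tote x,y,z)',np.degrees(s.x[3:]));print(np.round(s.fun,1)); print(np.round(res(np.zeros(6)),1))
```

```text
shift mm [324.27712388 -55.58422736 127.45456093] rot deg (about tote x,y,z) [ -8.52631763 -20.90912485  -4.81532882]
[-22.7 -13.1 -21.6 -21.1 -17.9 -34.6 -15.5 -42.8 -30.   11.1 -17.   30.8
 -15.5  31.1]
[-121.7    0.4 -122.6   -2.  -121.6    1.  -122.4   -1.    -0.9   -3.3
   -1.4   -0.2    0.3   -3.9]
```

```bash
cat > fit.py <<'E'
from h import *
from scipy.optimize import least_squares
c=np.array([.524,.1797,.0979]);base=R.from_euler('z',-13.05,degrees=True)
M=np.array([[-.124,.07,.064],[-.124,-.07,.064],[.124,.07,.064],[.124,-.07,.064]])
k=400/120
obs=[('d13',0,82,79),('d13',1,50,177),('d13',2,328,103),('d13',3,312,203),('s13',3,97,180),('s13',2,272,208),('s13',1,175,27)]
off=dict(s13=(285,150),d13=(205,110))
def res(p):
    X=(base*R.from_rotvec(p[3:])).apply(M)+c+p[:3]
    return np.array([proj(n,X[i])[0]-(np.array(off[n])+np.array([x,y])/k) for n,i,x,y in obs]).ravel()
s=least_squares(res,np.zeros(6))
print('shift mm',s.x[:3]*1e3,'rot deg',np.degrees(s.x[3:]));print(np.round(s.fun,1))
s=manip.get_state();print(s['moment'],s['contact_force'])
E
python3 fit.py
```

```text
shift mm [ 8.04585164  5.58850404 -2.58644815] rot deg [ 3.90881725 -0.67834392  0.614366  ]
[-0.1  0.1 -0.1  0.1  0.1 -0.5 -0.2 -0.2 -0.2  0.3 -0.2  0.2  0.1 -0.2]
[ 0.33539384 -0.11050416  0.00373674] [-0.46909287  0.09231033 -6.23702762]
```

```bash
cat > rel.py <<'E'
from h import *
def bars(n,c,Rm,h,ys,lo=.104,hi=.144):
    g=cv2.cvtColor(cv2.imread(f'pics/{n}.png'),6).astype(np.float32)
    for y in ys:
        out=[]
        for sg in(-1,1):
            a=np.arange(lo,hi,.001)
            P=Rm.apply(np.c_[sg*a,np.full(a.size,y),np.full(a.size,h)])+c
            p=proj(n,P).astype(np.float32);val=cv2.remap(g,p[:,0][None],p[:,1][None],cv2.INTER_CUBIC)[0]
            w=np.clip(np.median(val)-val-8,0,None);out.append((round(float((w*a).sum()/max(w.sum(),1))*sg*1e3,1),int(val.min()),int(np.median(val))))
        print(n,y,out)
if __name__=='__main__':
    b=R.from_euler('z',-13.05,degrees=True)
    for n in('s0','d0'): bars(n,np.array([.524,.1797,.008]),b,.064,(-.04,-.02,0,.02,.04))
    r=b*R.from_rotvec(np.radians([3.91,-.68,.61]))
    for n in('s13','d13'): bars(n,np.array([.532,.1853,.0953]),r,.064,(-.04,-.02,0,.02,.04))
E
python3 rel.py
```

```text
s0 -0.04 [(-119.5, 142, 171), (109.7, 50, 92)]
s0 -0.02 [(-118.7, 141, 177), (141.4, 41, 56)]
s0 0 [(-119.5, 141, 174), (122.1, 46, 65)]
s0 0.02 [(-118.8, 140, 170), (117.4, 50, 69)]
s0 0.04 [(-118.6, 140, 179), (141.6, 46, 60)]
d0 -0.04 [(-122.0, 125, 163), (125.4, 121, 156)]
d0 -0.02 [(-121.7, 122, 165), (125.2, 117, 156)]
d0 0 [(-121.5, 125, 164), (126.1, 116, 155)]
d0 0.02 [(-121.3, 120, 164), (119.0, 65, 141)]
d0 0.04 [(-120.8, 126, 160), (125.1, 119, 164)]
s13 -0.04 [(-123.3, 133, 157), (109.9, 52, 122)]
s13 -0.02 [(-109.9, 18, 38), (120.9, 52, 67)]
s13 0 [(-134.6, 17, 39), (120.3, 52, 62)]
s13 0.02 [(-0.0, 16, 21), (134.1, 51, 62)]
s13 0.04 [(-0.0, 17, 22), (128.7, 53, 69)]
d13 -0.04 [(-127.5, 116, 160), (112.8, 90, 162)]
d13 -0.02 [(-128.4, 125, 160), (119.7, 115, 162)]
d13 0 [(-127.0, 122, 161), (122.1, 117, 163)]
d13 0.02 [(-126.0, 119, 162), (120.7, 106, 163)]
d13 0.04 [(-126.4, 108, 162), (122.0, 114, 162)]
```

Relative to the same cameras, the empty tote is within ~2 mm of alignment, sagging about 4° in the grip toward the free side. Lower slowly and let the bars level it.

>>> {"name": "step_arm", "arguments": {"moves": [0.004,-0.004,0.003,0,1,0.004,-0.004,0.006,0,1,0.004,-0.004,0.009,0,1,0.004,-0.004,0.012,0,1,0.004,-0.004,0.015,0,1]}}

```text
clock: 22.15
position: [0.5359, 0.2377, 0.1466]
ee_rot: [0.0, 0.113, 0.994, 0.0]
contact_force: [0.4, 0.5, -6.6]
width: 0.0096
```

>>> {"name": "step_arm", "arguments": {"moves": [0,0,0.003,0,1,0,0,0.006,0,1,0,0,0.009,0,1,0,0,0.012,0,1,0,0,0.012,0,1]}}

```text
clock: 22.65
position: [0.5362, 0.2379, 0.1415]
ee_rot: [0.0, 0.113, 0.994, 0.0]
contact_force: [-1.7, 0.9, -0.4]
width: 0.0096
```

```bash
python3 -c "
from h import *
go(.5367,.2378,.137,76.95);print(manip.get_state()['moment'])"
```

```text
t 22.65 pos [0.5362 0.2379 0.1415] yaw 77.08 tilt [0.001  0.0006] F [-1.7  0.9 -0.4] w 0.0096 -> move [-0.001 -0.     0.009] twist 0.001 q6 -1.05
[ 0.09881164  0.25208351 -0.05833282]
```

>>> {"name": "step_arm", "arguments": {"moves": [0,0,0.002,0,1,0,0,0.004,0,1,0,0,0.006,0,1,0,0,0.008,0,1,0,0,0.008,0,1]}}

```text
clock: 23.15
position: [0.5365, 0.2386, 0.1397]
ee_rot: [0.001, 0.112, 0.994, 0.001]
contact_force: [-2.3, 5.1, 13.0]
width: 0.0093
```

```bash
python3 -c "
from h import *
go(.5367,.2378,.137,76.95);print(manip.get_state()['moment'])"
```

```text
t 23.15 pos [0.5365 0.2386 0.1397] yaw 77.1 tilt [0.003  0.0018] F [-2.3  5.1 13. ] w 0.0093 -> move [-0.001 -0.002  0.005] twist 0.001 q6 -1.05
[-0.49123069  0.9662101  -0.14122516]
```

>>> {"name": "step_arm", "arguments": {"moves": [0,0,0,0,1,0,0,0.002,0,1,0,0,0.004,0,1,0,0,0.005,0,1,0,0,0.005,0,1], "force": 30}}

```text
clock: 23.65
position: [0.5367, 0.2391, 0.1387]
ee_rot: [0.002, 0.112, 0.994, 0.001]
contact_force: [-4.7, 6.4, 20.0]
width: 0.0092
```

```bash
python3 -c "
from h import *
go(.5367,.2378,.137,76.95);print(manip.get_state()['moment'])
snap('side','d14');snap('scene','s14')
from rel import bars
b=R.from_euler('z',-13.05,degrees=True)
for a in (0,2,4):
  r=b*R.from_rotvec(np.radians([a,0,0]));off=b.apply([0,.0595,.057])-r.apply([0,.0595,.057])
  bars('d14',np.array([.524,.1797,.080])+off,r,.064,(-.05,0,.05))"
```

```text
t 23.65 pos [0.5367 0.2391 0.1387] yaw 77.11 tilt [0.0042 0.0024] F [-4.7  6.4 20. ] w 0.0092 -> move [-0.001 -0.003  0.003] twist 0.001 q6 -1.05
[-0.87682097  1.38027008 -0.15256196]
d14 -0.05 [(-122.3, 113, 160), (122.9, 116, 164)]
d14 0 [(-123.0, 117, 161), (123.9, 111, 164)]
d14 0.05 [(-123.9, 125, 163), (123.9, 108, 163)]
d14 -0.05 [(-124.5, 118, 162), (123.7, 108, 163)]
d14 0 [(-123.1, 119, 161), (123.5, 104, 165)]
d14 0.05 [(-124.2, 124, 162), (124.0, 108, 163)]
d14 -0.05 [(-126.4, 107, 158), (125.0, 105, 151)]
d14 0 [(-124.1, 119, 161), (123.8, 112, 164)]
d14 0.05 [(-124.4, 123, 162), (124.1, 109, 163)]
```

>>> {"name": "step_arm", "arguments": {"moves": [0,0,-0.003,0,1,0,0,-0.003,0,0.6,0,0,-0.003,0,0.3,0,0,-0.003,0,0.2,0,0,-0.003,0,0.2], "force": 20}}

```text
clock: 24.25
position: [0.5359, 0.2373, 0.1353]
ee_rot: [-0.0, 0.113, 0.994, -0.0]
contact_force: [0.5, 0.5, -0.5]
width: 0.0341
```

```bash
python3 -c "
from h import *
go(.5367,.2378,.137,76.95)
snap('side','d15');snap('scene','s15')
from rel import bars
b=R.from_euler('z',-13.05,degrees=True)
bars('d15',np.array([.524,.1797,.080]),b,.064,(-.05,0,.05))"
```

```text
t 24.25 pos [0.5359 0.2373 0.1353] yaw 77.07 tilt [-0.0004 -0.0004] F [ 0.5  0.5 -0.5] w 0.0341 -> move [-0.001  0.001 -0.003] twist 0.001 q6 -1.05
d15 -0.05 [(-123.4, 126, 161), (122.7, 119, 163)]
d15 0 [(-122.0, 124, 161), (124.2, 121, 165)]
d15 0.05 [(-124.5, 111, 162), (123.9, 120, 163)]
```

>>> {"name": "step_arm", "arguments": {"moves": [0,0,-0.05,0,0.2,0,0,-0.14,0,0.2,0,0,-0.24,0,0.2,0,0,-0.34,0,0.2,0,0,-0.44,0.03,0.2]}}

```text
clock: 24.85
position: [0.5356, 0.2374, 0.3576]
ee_rot: [-0.0, 0.16, 0.987, -0.0]
contact_force: [0.4, 0.4, 0.2]
width: 0.0342
```

>>> {"name": "step_arm", "arguments": {"moves": [0,-0.117,-0.06,0.47,0.2,0,-0.117,-0.06,0.47,0.2,0,-0.117,-0.06,0.47,0.2,0,-0.117,-0.06,0.47,0.2,0,-0.117,-0.06,0.47,0.2]}}

```text
clock: 25.35
position: [0.5175, 0.1817, 0.3857]
ee_rot: [0.0, 0.513, 0.859, -0.0]
contact_force: [0.3, -1.0, -0.3]
width: 0.0342
```

>>> {"name": "step_arm", "arguments": {"moves": [0,0,0,0.24,0.2,0,0,0,0.24,0.2,0,0,0,0.24,0.2,0,0,0,0.24,0.2,0,0,0,0.24,0.2]}}

```text
clock: 25.85
position: [0.5175, 0.1819, 0.3854]
ee_rot: [-0.0, 0.791, 0.611, -0.0]
contact_force: [0.1, 0.1, -0.6]
width: 0.0344
```

>>> {"name": "step_arm", "arguments": {"moves": [0,0,0,0,0.2,0,0,0,0,0.2,0,0,0,0,0.2]}}

```text
clock: 26.15
position: [0.5175, 0.182, 0.3856]
ee_rot: [-0.0, 0.789, 0.615, -0.0]
contact_force: [0.0, 0.1, 1.5]
width: 0.0341
```

```bash
python3 -c "
from scan import *
go(.524,.1797,.38,-13.05)
snap('wrist','w16');scan('w16',(.524,.1797),-13.05,.15,.144)
for n in ('side','scene'): snap(n,n+'16')
from rel import bars
b=R.from_euler('z',-13.05,degrees=True)
for n in('side16','scene16'):bars(n,np.array([.524,.1797,.080]),b,.064,(-.05,0,.05))
print('wrist plate holes/lower check'); scan('w16',(.524,.1797),-13.05,.008,.008)"
```

```text
t 26.15 pos [0.5175 0.182  0.3856] yaw -14.16 tilt [-0.0002 -0.    ] F [0.  0.1 1.5] w 0.0341 -> move [-0.001  0.014  0.011] twist -0.006 q6 0.46
y-scan at -0.06 [-0.0793, -0.0624, 0.0698]
y-scan at -0.03 [-0.0616, 0.0674]
y-scan at 0 [-0.0619, 0.0674]
y-scan at 0.03 [-0.0957, -0.0615, 0.0675]
y-scan at 0.06 [-0.0937, -0.0615, 0.069]
x-scan at -0.05 [-0.1297, -0.1204, -0.0928, 0.0904, 0.1176, 0.1268]
x-scan at 0 [-0.1299, -0.1201, -0.0929, 0.0905, 0.1177, 0.1269]
x-scan at 0.05 [-0.13, -0.1203, -0.0927, 0.0902, 0.1174, 0.1267]
side16 -0.05 [(-123.4, 125, 160), (122.6, 119, 163)]
side16 0 [(-122.1, 123, 160), (124.2, 120, 164)]
side16 0.05 [(-124.5, 111, 161), (123.9, 120, 161)]
scene16 -0.05 [(-119.2, 137, 168), (126.8, 136, 155)]
scene16 0 [(-120.3, 137, 169), (134.9, 50, 60)]
scene16 0.05 [(-119.5, 136, 173), (124.1, 49, 60)]
wrist plate holes/lower check
y-scan at -0.06 [0.0708]
y-scan at -0.03 [0.0676]
y-scan at 0 [0.0677]
y-scan at 0.03 [0.0675]
y-scan at 0.06 [0.0697]
x-scan at -0.05 [-0.1254, 0.126]
x-scan at 0 [-0.1255, 0.1255]
x-scan at 0.05 [-0.1252, 0.1258]
```

Run:
```python
from h import *
a=cv2.imread('pics/d0.png');b=cv2.imread('pics/side16.png');d=cv2.absdiff(a,b).max(2)
for nm,(x0,y0,x1,y1) in dict(sleeves_driver=(190,215,305,232),square=(308,222,360,248),box=(230,330,280,390),psu=(290,320,350,370),clamp=(270,112,300,145),valve=(232,110,262,142)).items(): print(nm,(d[y0:y1,x0:x1]>40).sum())
print(job.sign_off())
```

```text
sleeves_driver 7
square 149
box 0
psu 0
clamp 66
valve 67
the job is handed in; nothing more can be done
None
```

The job is handed in at about 26 s of the 72 s allowed. Both of the full tote's bails are swung in, the empty tote's bails are swung out, and the empty tote is stacked on the lower bars. I lowered it slowly and released it only once the bars carried its weight.

**Placing, from the wrist camera after release:**
- **Along the tote:** centred within about 1 mm of the full tote.
- **Across the tote:** about 3 mm off centre to +y. The grooves don't locate it that way, and I left it.
- **Square:** yaw matches within about 0.3°.
- **Level:** no tilt about the tote's long axis that I could measure. Tilt the other way was not separately measured.
- **Height:** agrees with being fully seated on the bars.
- **Its own bails:** the bar spacing, about 247 mm against 248 mm nominal, shows both bails right out.

**What did not go cleanly:**
- While I swung its first bail out, the loose empty tote slid 28 mm on the bench. I re-measured before carrying on.
- It sagged about 4° in the one-sided grip and was levelled by the bars as it came down. The upward force on the gripper peaked at about 20 N there; the highest force at any read-out was about 44 N, well under the 120 N wrist limit.

**Bystanders:** comparing the first and last side views, the control box and power supply showed no change, and the sleeves and screwdriver only a few pixels. The areas around the square (149 pixels), clamp block (66) and valve block (67) did change. The likely cause is the totes and arm moving in front of them, as the fingers never came near them, but I had used all 12 picture views and could not confirm it by eye.

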